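# Grade dispenser pumps by spring stiffness

### The job

Three look-alike dispenser pumps with different return springs stand in the rack: working from the left bay to the right one (as seen from the robot), push each knob straight down with the same steady force of about 10 N, see how far it sinks and let it up again, never driving a plunger to its stop. Stand the pump that sank farthest upright in the round dish and the one that sank least upright in the rectangular tray, setting them down rather than dropping them, and leave the third in its bay. Once placed, confirm them where they stand, the one in the dish first and then the one in the tray, by holding the same 10 N push for about half a second and letting go; leave the bottle, jar and beaker where they are.

Things in the scene. Friction and masses are not known exactly. Their poses are not given: they have to be found in the camera images.
- bay_left (a point): centre of the floor of the bay to the robot's left, +y side, of the fixed grey rack: three bays in a row along y (to the left), 320 x 100 mm overall; each bay about 100 mm (y) by 90 mm (x), pitch 105 mm, floor 5 mm above the bench, rim and dividers 5 mm thick with tops 14 mm above the bench. One pump stands in it, up to 13 mm off centre. z up
- bay_middle (a point): centre of the floor of the bay in the middle, of the fixed grey rack: three bays in a row along y (to the left), 320 x 100 mm overall; each bay about 100 mm (y) by 90 mm (x), pitch 105 mm, floor 5 mm above the bench, rim and dividers 5 mm thick with tops 14 mm above the bench. One pump stands in it, up to 13 mm off centre. z up
- bay_right (a point): centre of the floor of the bay to the robot's right, -y side, of the fixed grey rack: three bays in a row along y (to the left), 320 x 100 mm overall; each bay about 100 mm (y) by 90 mm (x), pitch 105 mm, floor 5 mm above the bench, rim and dividers 5 mm thick with tops 14 mm above the bench. One pump stands in it, up to 13 mm off centre. z up
- dish_floor (a point): centre of the inner floor of the fixed round steel dish, 148 mm across and 18 mm high, wall 4 mm, floor 5 mm above the bench, inner radius about 66 mm at the floor; z up. For the pump that sinks the farthest. Lies to the left or the right of the rack
- tray_floor (a point): centre of the inner floor of the fixed rectangular white plastic tray, 130 mm (its x) by 160 mm (its y), 18 mm high, wall 5 mm, floor 5 mm above the bench; z up. For the pump that sinks the least. Lies on the other side of the rack from the dish
- pump_k: the whole of pump_k: loose upright dispenser pump, 120 mm tall at rest, about 0.35 kg, origin at the centre of its underside, z up. The three pumps look alike; their springs (one soft, one middle, one stiff) cannot be told by eye, and which pump stands in which bay changes every time
- pump_k_mid (a point): point on the axis of pump_k, 60 mm above its underside, z up. From the underside up: steel foot 60 mm across, 8 mm thick; white barrel 40 mm across with a 44 mm steel collar, ending at 62 mm; 12 mm steel rod, bare for 36 mm; black knob 34 mm across, 22 mm high, from 98 to 120 mm
- pump_k_knob (a point): centre of the top face of pump_k's knob, 60 mm above pump_k_mid when up. Knob slides straight down: about 2 N starts it, 10 N sinks it about 16 (soft), 9 (middle) or 5.5 mm (stiff); stop at 34 mm; springs back when let go. It does not pull out, so the pump can be lifted by its knob
- pump_m: the whole of pump_m: loose upright dispenser pump, 120 mm tall at rest, about 0.35 kg, origin at the centre of its underside, z up. The three pumps look alike; their springs (one soft, one middle, one stiff) cannot be told by eye, and which pump stands in which bay changes every time
- pump_m_mid (a point): point on the axis of pump_m, 60 mm above its underside, z up. From the underside up: steel foot 60 mm across, 8 mm thick; white barrel 40 mm across with a 44 mm steel collar, ending at 62 mm; 12 mm steel rod, bare for 36 mm; black knob 34 mm across, 22 mm high, from 98 to 120 mm
- pump_m_knob (a point): centre of the top face of pump_m's knob, 60 mm above pump_m_mid when up. Knob slides straight down: about 2 N starts it, 10 N sinks it about 16 (soft), 9 (middle) or 5.5 mm (stiff); stop at 34 mm; springs back when let go. It does not pull out, so the pump can be lifted by its knob
- pump_t: the whole of pump_t: loose upright dispenser pump, 120 mm tall at rest, about 0.35 kg, origin at the centre of its underside, z up. The three pumps look alike; their springs (one soft, one middle, one stiff) cannot be told by eye, and which pump stands in which bay changes every time
- pump_t_mid (a point): point on the axis of pump_t, 60 mm above its underside, z up. From the underside up: steel foot 60 mm across, 8 mm thick; white barrel 40 mm across with a 44 mm steel collar, ending at 62 mm; 12 mm steel rod, bare for 36 mm; black knob 34 mm across, 22 mm high, from 98 to 120 mm
- pump_t_knob (a point): centre of the top face of pump_t's knob, 60 mm above pump_t_mid when up. Knob slides straight down: about 2 N starts it, 10 N sinks it about 16 (soft), 9 (middle) or 5.5 mm (stiff); stop at 34 mm; springs back when let go. It does not pull out, so the pump can be lifted by its knob
- reagent: loose white bottle with a red cap, 72 mm across and 170 mm high, origin at its underside; leave alone
- jar: loose amber jar with a white lid, 72 mm across and 100 mm high, origin at its underside; leave alone
- beaker: loose glass beaker, 70 mm across and 85 mm high, origin at its underside; leave alone

How it is judged:
On the way, in this order (a step that is already met when the one before it is completed fails the run):
1. the knob of the pump in the left bay is pushed down by at least 3 mm (((horizontal distance between pump_k_mid and bay_left below 0.03 m and z of pump_k_knob in the frame of pump_k_mid below 0.057 m) or (horizontal distance between pump_m_mid and bay_left below 0.03 m and z of pump_m_knob in the frame of pump_m_mid below 0.057 m) or (horizontal distance between pump_t_mid and bay_left below 0.03 m and z of pump_t_knob in the frame of pump_t_mid below 0.057 m))), for 0.1 s.
2. the knob of the pump in the middle bay is pushed down by at least 3 mm (((horizontal distance between pump_k_mid and bay_middle below 0.03 m and z of pump_k_knob in the frame of pump_k_mid below 0.057 m) or (horizontal distance between pump_m_mid and bay_middle below 0.03 m and z of pump_m_knob in the frame of pump_m_mid below 0.057 m) or (horizontal distance between pump_t_mid and bay_middle below 0.03 m and z of pump_t_knob in the frame of pump_t_mid below 0.057 m))), for 0.1 s.
3. the knob of the pump in the right bay is pushed down by at least 3 mm (((horizontal distance between pump_k_mid and bay_right below 0.03 m and z of pump_k_knob in the frame of pump_k_mid below 0.057 m) or (horizontal distance between pump_m_mid and bay_right below 0.03 m and z of pump_m_knob in the frame of pump_m_mid below 0.057 m) or (horizontal distance between pump_t_mid and bay_right below 0.03 m and z of pump_t_knob in the frame of pump_t_mid below 0.057 m))), for 0.1 s.
4. the pump in the dish, pushed there with about 10 N, sinks as only the softest does (over 11.5 mm under 11 N, or over 15 mm under 14 N) (((horizontal distance between pump_k_mid and dish_floor below 0.055 m and ((z of pump_k_knob in the frame of pump_k_mid below 0.0485 m and contact force between pump_k and the fingers below 11 N) or (z of pump_k_knob in the frame of pump_k_mid below 0.045 m and contact force between pump_k and the fingers below 14 N))) or (horizontal distance between pump_m_mid and dish_floor below 0.055 m and ((z of pump_m_knob in the frame of pump_m_mid below 0.0485 m and contact force between pump_m and the fingers below 11 N) or (z of pump_m_knob in the frame of pump_m_mid below 0.045 m and contact force between pump_m and the fingers below 14 N))) or (horizontal distance between pump_t_mid and dish_floor below 0.055 m and ((z of pump_t_knob in the frame of pump_t_mid below 0.0485 m and contact force between pump_t and the fingers below 11 N) or (z of pump_t_knob in the frame of pump_t_mid below 0.045 m and contact force between pump_t and the fingers below 14 N))))), for 0.15 s.
5. the pump in the tray, pushed there with about 10 N, sinks as only the stiffest does (3 to 5.7 mm at over 7.4 N, or 3 to 8 mm at 9.4 to 16 N) (((horizontal distance between pump_k_mid and tray_floor below 0.055 m and ((z of pump_k_knob in the frame of pump_k_mid above 0.0543 m and contact force between pump_k and the fingers above 7.4 N) or (z of pump_k_knob in the frame of pump_k_mid above 0.052 m and contact force between pump_k and the fingers above 9.4 N)) and z of pump_k_knob in the frame of pump_k_mid below 0.057 m and contact force between pump_k and the fingers below 16 N) or (horizontal distance between pump_m_mid and tray_floor below 0.055 m and ((z of pump_m_knob in the frame of pump_m_mid above 0.0543 m and contact force between pump_m and the fingers above 7.4 N) or (z of pump_m_knob in the frame of pump_m_mid above 0.052 m and contact force between pump_m and the fingers above 9.4 N)) and z of pump_m_knob in the frame of pump_m_mid below 0.057 m and contact force between pump_m and the fingers below 16 N) or (horizontal distance between pump_t_mid and tray_floor below 0.055 m and ((z of pump_t_knob in the frame of pump_t_mid above 0.0543 m and contact force between pump_t and the fingers above 7.4 N) or (z of pump_t_knob in the frame of pump_t_mid above 0.052 m and contact force between pump_t and the fingers above 9.4 N)) and z of pump_t_knob in the frame of pump_t_mid below 0.057 m and contact force between pump_t and the fingers below 16 N))), for 0.15 s.
At the end, for the whole second after the job is handed in: One pump stands upright on the floor of the round dish (the farthest sinking, as confirmed there), one on the floor of the rectangular tray (the least sinking), within 55 mm of its centre, tilt under 0.08 rad; the third stands upright in its starting bay, moved under 20 mm; all at rest (((horizontal distance between pump_k_mid and dish_floor below 0.055 m and z of pump_k_mid in the frame of dish_floor between 0.055 and 0.064 m and angle between pump_k_mid's own z axis and vertical below 0.08 rad) or (horizontal distance between pump_m_mid and dish_floor below 0.055 m and z of pump_m_mid in the frame of dish_floor between 0.055 and 0.064 m and angle between pump_m_mid's own z axis and vertical below 0.08 rad) or (horizontal distance between pump_t_mid and dish_floor below 0.055 m and z of pump_t_mid in the frame of dish_floor between 0.055 and 0.064 m and angle between pump_t_mid's own z axis and vertical below 0.08 rad)) and ((horizontal distance between pump_k_mid and tray_floor below 0.055 m and z of pump_k_mid in the frame of tray_floor between 0.055 and 0.064 m and angle between pump_k_mid's own z axis and vertical below 0.08 rad) or (horizontal distance between pump_m_mid and tray_floor below 0.055 m and z of pump_m_mid in the frame of tray_floor between 0.055 and 0.064 m and angle between pump_m_mid's own z axis and vertical below 0.08 rad) or (horizontal distance between pump_t_mid and tray_floor below 0.055 m and z of pump_t_mid in the frame of tray_floor between 0.055 and 0.064 m and angle between pump_t_mid's own z axis and vertical below 0.08 rad)) and (((horizontal distance between pump_k_mid and bay_left below 0.035 m and z of pump_k_mid in the frame of bay_left between 0.055 and 0.064 m and angle between pump_k_mid's own z axis and vertical below 0.08 rad) and distance of pump_k_mid from where it was at the start of the episode below 0.02 m) or ((horizontal distance between pump_k_mid and bay_middle below 0.035 m and z of pump_k_mid in the frame of bay_middle between 0.055 and 0.064 m and angle between pump_k_mid's own z axis and vertical below 0.08 rad) and distance of pump_k_mid from where it was at the start of the episode below 0.02 m) or ((horizontal distance between pump_k_mid and bay_right below 0.035 m and z of pump_k_mid in the frame of bay_right between 0.055 and 0.064 m and angle between pump_k_mid's own z axis and vertical below 0.08 rad) and distance of pump_k_mid from where it was at the start of the episode below 0.02 m) or ((horizontal distance between pump_m_mid and bay_left below 0.035 m and z of pump_m_mid in the frame of bay_left between 0.055 and 0.064 m and angle between pump_m_mid's own z axis and vertical below 0.08 rad) and distance of pump_m_mid from where it was at the start of the episode below 0.02 m) or ((horizontal distance between pump_m_mid and bay_middle below 0.035 m and z of pump_m_mid in the frame of bay_middle between 0.055 and 0.064 m and angle between pump_m_mid's own z axis and vertical below 0.08 rad) and distance of pump_m_mid from where it was at the start of the episode below 0.02 m) or ((horizontal distance between pump_m_mid and bay_right below 0.035 m and z of pump_m_mid in the frame of bay_right between 0.055 and 0.064 m and angle between pump_m_mid's own z axis and vertical below 0.08 rad) and distance of pump_m_mid from where it was at the start of the episode below 0.02 m) or ((horizontal distance between pump_t_mid and bay_left below 0.035 m and z of pump_t_mid in the frame of bay_left between 0.055 and 0.064 m and angle between pump_t_mid's own z axis and vertical below 0.08 rad) and distance of pump_t_mid from where it was at the start of the episode below 0.02 m) or ((horizontal distance between pump_t_mid and bay_middle below 0.035 m and z of pump_t_mid in the frame of bay_middle between 0.055 and 0.064 m and angle between pump_t_mid's own z axis and vertical below 0.08 rad) and distance of pump_t_mid from where it was at the start of the episode below 0.02 m) or ((horizontal distance between pump_t_mid and bay_right below 0.035 m and z of pump_t_mid in the frame of bay_right between 0.055 and 0.064 m and angle between pump_t_mid's own z axis and vertical below 0.08 rad) and distance of pump_t_mid from where it was at the start of the episode below 0.02 m)) and linear speed of each of pump_k, pump_m, pump_t below 0.02 m/s); the robot touches nothing.
It fails at once if a plunger is driven to its stop (sunk more than 31 mm of its 34 mm) (z of pump_k_knob in the frame of pump_k_mid below 0.029 m or z of pump_m_knob in the frame of pump_m_mid below 0.029 m or z of pump_t_knob in the frame of pump_t_mid below 0.029 m).
It fails at once if a pump is dropped: it is more than 20 mm above its resting height and the fingers do not touch it ((height (world z) of pump_k_mid above 0.085 m and contact force between pump_k and the fingers below 0.05 N) or (height (world z) of pump_m_mid above 0.085 m and contact force between pump_m and the fingers below 0.05 N) or (height (world z) of pump_t_mid above 0.085 m and contact force between pump_t and the fingers below 0.05 N)).
It fails at once if the bottle, jar or beaker is moved by more than 20 mm (distance of any of reagent, jar, beaker from where it was at the start of the episode above 0.02 m).
It also fails if it takes over 72 s, if anything falls off the work surface, if the arm or the gripper's body presses on something with over 40 N, if the wrist force passes 120 N, or if a joint passes its speed limit or range.

### The arm

A 6-joint arm with a two-finger parallel gripper is mounted at the origin on the work surface. World frame = base frame: x ahead of the robot, y to its left, z up, the work surface at z = 0. Lengths are in m, angles in rad, forces in N, time in s.
With the tool pointing down it reaches from about 0.375 to 0.925 m from the base axis. Payload 5.7 kg.
Tool frame: the origin (TCP) lies midway between the tips of the shut fingers; the grasp point (between the pads) lies 19 mm behind it (r.grip_depth is the distance from the TCP to the grasp point, in m); z points along the fingers, y is the line along which they close (so a half turn about z gives the same grasp; the last joint's range is limited). The gripper opens to 85 mm and grips with 20 to 120 N. Pads are 22 mm wide; open, the fingers measure 114 mm over their backs; the gripper's body (76 mm by 85 mm) begins 54 mm behind the grasp point. The pads swing forward as they close: fully open they stand 13 mm farther back than shut.
Start: joints at [1.046, 0.359, 1.51, -0, 1.272, -0.115], TCP at [0.239, 0.55, 0.231] pointing down, gripper open.
Joint ranges: [-2.97, 2.97], [-1.01, 2.36], [0.21, 2.38], [-0.96, 4.11], [0.2, 2.71], [-2.98, 2.98]. Speed limits (rad/s): [2.39, 2.39, 3.14, 3.14, 3.14, 3.14].

### API

Orientations are given as a unit quaternion [w, x, y, z].
In Python, from station import r, command_gripper, cams gives the robot as it stands. The module is installed in compiled form; this text tells all that it offers. Calls block until the motion is done:
- r.movep(position, orientation): joint-space move of the TCP to a pose.
- r.move_linear(position, frame=None, feed=0.15, force_limit=None): straight line of the TCP; frame=None keeps the orientation; feed is the mean speed in m/s. With force_limit (N) it stops when the force on the tool has changed by that much, and returns True; else False.
- r.set_joints(angles): joint-space move.
- command_gripper(opening, force=None): finger opening in m; force is the grip in N (None keeps the last); returns when the fingers have stopped.
- r.dwell(seconds).
- r.ik(position, orientation): joint angles nearest the present ones, or None.
- cams.capture(name): name is "scene" or "top" or "wrist"; returns a dict with "image" (420x560x3 uint8, red, green, blue), "fx", "fy", "cx", "cy" (pixels), "dist_coeffs" ([k1, k2, p1, p2, k3] as OpenCV has them; the pictures are not rectified), "R" (3x3) and "t" (3): a world point X has camera coordinates R X + t; the wrist camera has in their place "T_tool_cam" (4x4, takes a point from camera to tool coordinates, whose origin is the TCP and whose axes are the flange's). Camera axes: x right, y down, z forward; pixel columns grow to the right and rows downward; lengths in m; the calibration is good to about 2 mm. A picture is of the moment at which its call begins: read the wrist's pose just before it. There is no depth.
A pose or a line that the arm cannot do raises r.MotionError and nothing moves.
- r.finish_job(): hands the job in; it is judged then, once.
Trained networks look in a picture, given as the dict that the camera call returned (one of the last four; its "shot" number tells which), for a name from the list of things; names that differ only in an ending like _2 or _b are one class to them, and where a whole thing is asked for, a point or a joint stands for the part that bears it (a point fixed in the world has none). Each returns a list of dicts, best first, with "conf" (0 to 1); they miss things now and then, are a little off and sometimes report something else, mostly with a low value. They report only what shows in the picture. A call takes as long as a camera call.
- cams.find_in(picture, name): "position" ([x, y, z] in m, in the coordinates of the camera as it stood for that picture, good to about 4 mm: the middle of the surface that is visible of it).
- cams.masks_of(picture, name): "mask" (420x560 bool, what is visible of it).
- cams.tip_of(picture, name): "position" ([x, y, z] in m, in the coordinates of the camera as it stood for that picture, good to about 4 mm: a listed point, or the origin of a listed thing).
Readings, each from a call of its own:
- r.current_time(): time.
- r.current_qpos(): joint angles.
- r.current_qvel(): joint speeds.
- r.current_joint_efforts(): joint torques, N m.
- r.current_ee_pos(): TCP position.
- r.current_orientation(): TCP orientation.
- r.current_contact_force(): force on the tool from outside, world axes, zero at the start.
- r.current_torque(): the same for the moment, N m.
- r.current_opening(): finger opening in m.
- r.current_gripper_force(): force on a finger pad.
Only numpy, scipy, OpenCV 4.12 (cv2) and the standard library are available. Lean on these libraries where they do the work, as an engineer would, in place of code of your own. Each camera call takes 0.05 s, during which the arm holds its last target. There are 200 camera calls.

## Working session

There is one attempt and no reset: what is moved stays moved. The work goes in short steps, each a Python script; the robot and the scene stay as the last script left them, time stands still between calls to the robot, and variables do not carry over. Pictures are saved under pics/ and viewed, at most 10 in all, crops included, and the job is handed in when it is done.

```bash
mkdir -p pics; cat > h.py <<'E'
import numpy as np, cv2
from station import r, command_gripper, cams
def save(p,n): cv2.imwrite('pics/'+n,p['image'][:,:,::-1])
def world(p,c): return np.array(p['R']).T@(np.array(c)-np.array(p['t']))
E
python3 - <<'E'
from h import *
for n in ('top','scene'):
    p=cams.capture(n); save(p,n+'.png')
    print(n, 'cam', -np.array(p['R']).T@p['t'])
    for k in ['bay_left','bay_middle','bay_right','dish_floor','tray_floor','pump_k_knob','reagent','jar','beaker']:
        for d in cams.tip_of(p,k)[:4]: print(k,round(d['conf'],2),world(p,d['position']).round(4))
print(r.current_time(),r.current_orientation(),r.current_contact_force())
E
```

```text
top cam [ 0.34064854 -0.00885386  1.20691849]
bay_left 0.76 [0.5021 0.0697 0.0046]
bay_left 0.74 [0.4059 0.3306 0.0018]
bay_middle 0.87 [ 0.5053 -0.0344  0.0055]
bay_middle 0.17 [ 0.4984 -0.0273  0.1249]
bay_right 0.76 [ 0.513  -0.1357  0.0059]
bay_right 0.48 [ 0.437  -0.3491  0.008 ]
tray_floor 0.94 [ 0.4363 -0.3472  0.0028]
pump_k_knob 0.62 [ 0.4979 -0.0271  0.1281]
pump_k_knob 0.56 [ 0.5087 -0.1478  0.0025]
reagent 0.84 [ 0.6365  0.2929 -0.0018]
reagent 0.19 [0.502  0.0752 0.0024]
jar 0.82 [ 0.6385 -0.2751 -0.0009]
jar 0.25 [ 0.5078 -0.1456  0.0638]
beaker 0.87 [0.7209 0.049  0.0012]
scene cam [0.98410447 0.3134473  0.82138829]
bay_left 0.75 [0.4964 0.0693 0.0045]
bay_middle 0.97 [ 0.5049 -0.0324  0.0027]
bay_right 0.89 [ 0.5147 -0.1358  0.0028]
bay_right 0.4 [ 0.499  -0.0299  0.0669]
dish_floor 0.61 [0.4084 0.3322 0.0066]
tray_floor 0.85 [ 0.442  -0.3461 -0.0008]
pump_k_knob 0.47 [ 0.4982 -0.0292  0.126 ]
reagent 0.87 [ 0.6289  0.2987 -0.0021]
jar 0.75 [ 0.6404 -0.2726 -0.0007]
beaker 0.51 [ 0.5081 -0.1449  0.0658]
1.0 [-1.77538197e-05  2.03475469e-01  9.79080043e-01 -4.14005164e-05] [ 0.10222067 -0.28626185 -0.22748852]
```

View pics/top.png

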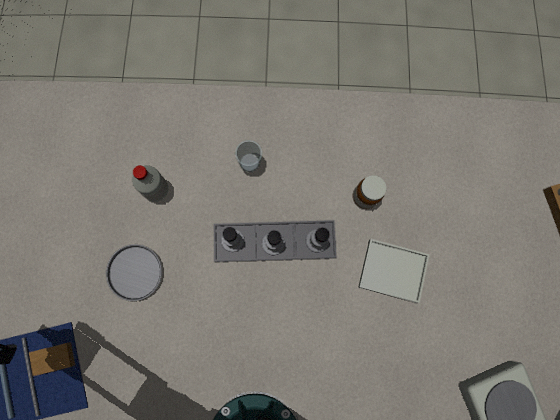

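View pics/scene.png

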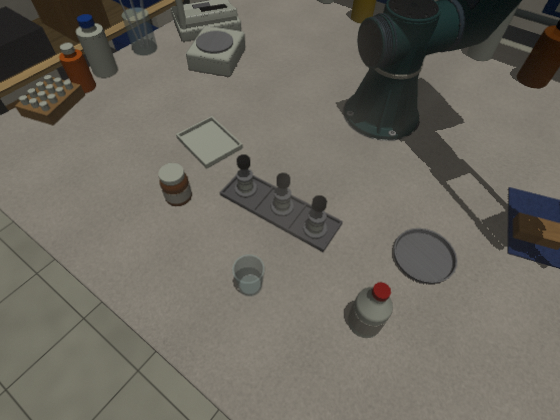

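```bash
cat >> h.py <<'E'
from scipy.spatial.transform import Rotation as Rot
S=.5**.5
QX=[0,S,S,0]; QXm=[0,S,-S,0]; QY=[0,0,1,0]
def wshot():
    pos=np.array(r.current_ee_pos()); q=r.current_orientation()
    p=cams.capture('wrist')
    T=np.eye(4); T[:3,:3]=Rot.from_quat([q[1],q[2],q[3],q[0]]).as_matrix(); T[:3,3]=pos
    Tc=T@np.array(p['T_tool_cam']); p['Rwc']=Tc[:3,:3]; p['twc']=Tc[:3,3]
    return p
def ww(p,c): return p['Rwc']@np.array(c)+p['twc']
def ray(p,uv,z):
    K=np.array([[p['fx'],0,p['cx']],[0,p['fy'],p['cy']],[0,0,1]])
    n=cv2.undistortPoints(np.array([[uv]],float),K,np.array(p['dist_coeffs'],float))[0,0]
    d=p['Rwc']@np.array([n[0],n[1],1]); return p['twc']+d*(z-p['twc'][2])/d[2]
E
python3 - <<'E'
from h import *
for q in (QX,QXm,QY):
  for P in ([.5,.07,.2],[.41,.332,.2],[.44,-.347,.2],[.45,-.03,.38]):
    s=r.ik(P,q); print(q,P,None if s is None else np.round(s,2))
r.movep([.45,-.03,.38],QX)
p=wshot(); save(p,'w1.png'); print(p['twc'],p['Rwc'].round(2),p['fx'])
for k in ['pump_k_knob','pump_k_mid','pump_k']:
    for d in cams.tip_of(p,k)[:5]: print(k,round(d['conf'],2),ww(p,d['position']).round(4))
for k in ['bay_left','bay_middle','bay_right']:
    for d in cams.tip_of(p,k)[:2]: print(k,round(d['conf'],2),ww(p,d['position']).round(4))
print(r.current_time())
E
```

```text
[0, 0.7071067811865476, 0.7071067811865476, 0] [0.5, 0.07, 0.2] [ 0.    0.26  1.75 -0.    1.13  0.  ]
[0, 0.7071067811865476, 0.7071067811865476, 0] [0.41, 0.332, 0.2] [ 0.55  0.29  1.7  -0.    1.15  0.55]
[0, 0.7071067811865476, 0.7071067811865476, 0] [0.44, -0.347, 0.2] [-0.79  0.33  1.64 -0.    1.17 -0.79]
[0, 0.7071067811865476, 0.7071067811865476, 0] [0.45, -0.03, 0.38] [-0.22  0.03  1.57 -0.    1.54 -0.22]
[0, 0.7071067811865476, -0.7071067811865476, 0] [0.5, 0.07, 0.2] None
[0, 0.7071067811865476, -0.7071067811865476, 0] [0.41, 0.332, 0.2] [ 0.55  0.29  1.7  -0.    1.15 -2.59]
[0, 0.7071067811865476, -0.7071067811865476, 0] [0.44, -0.347, 0.2] [-0.79  0.33  1.64 -0.    1.17  2.35]
[0, 0.7071067811865476, -0.7071067811865476, 0] [0.45, -0.03, 0.38] [-0.22  0.03  1.57 -0.    1.54  2.92]
[0, 0, 1, 0] [0.5, 0.07, 0.2] [ 0.    0.26  1.75 -0.    1.13 -1.57]
[0, 0, 1, 0] [0.41, 0.332, 0.2] [ 0.55  0.29  1.7  -0.    1.15 -1.02]
[0, 0, 1, 0] [0.44, -0.347, 0.2] [-0.79  0.33  1.64 -0.    1.17 -2.36]
[0, 0, 1, 0] [0.45, -0.03, 0.38] [-0.22  0.03  1.57 -0.    1.54 -1.79]
[0.45095612 0.0381721  0.52087571] [[ 1.    0.    0.  ]
 [ 0.   -0.96 -0.27]
 [ 0.    0.27 -0.96]] 328.8727632307739
pump_k_mid 0.59 [ 0.4983 -0.0273  0.0602]
pump_k 0.86 [0.5003 0.0795 0.0037]
pump_k 0.85 [ 0.5022 -0.0292  0.0031]
pump_k 0.78 [ 0.5143 -0.141   0.0016]
bay_left 0.91 [0.4983 0.0722 0.0064]
bay_middle 0.36 [ 0.4992 -0.0284  0.1192]
bay_right 0.73 [ 5.156e-01 -1.372e-01  3.000e-04]
3.6167
```

View pics/w1.png

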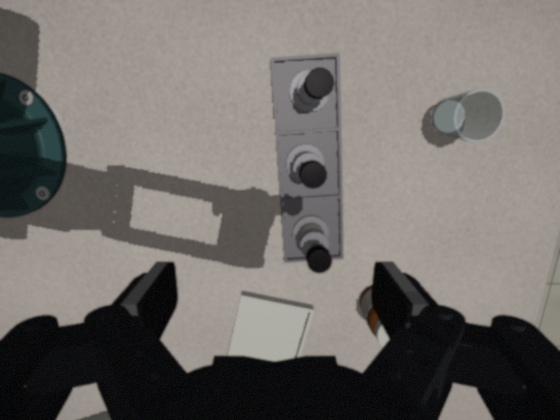

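```bash
cat >> h.py <<'E'
def push(x,y,ztop,hold=0.5,q=QX,F=10.):
    """push down to ~F at knob (x,y); returns sink, force"""
    r.move_linear([x,y,ztop+.012],feed=.15); r.dwell(.15)
    f0=np.mean([r.current_contact_force()[2] for _ in range(3)])
    if not r.move_linear([x,y,ztop-.01],feed=.02,force_limit=1.5): print('no contact?')
    zc=r.current_ee_pos()[2]
    hit=r.move_linear([x,y,ztop-.022],feed=.02,force_limit=F-1.7)
    r.dwell(.15)
    for _ in range(4):
        f=r.current_contact_force()[2]-f0; z=r.current_ee_pos()[2]
        print('  z %.4f f %.2f'%(z,f))
        if abs(f-F)<.5: break
        k=max((f-1.5),1)/max(zc-z,.002)   # N/m estimate
        dz=np.clip((F-f)/k*.8,-.004,.002)
        if z-dz<ztop-.022: break
        r.move_linear([x,y,z-dz],feed=.02); r.dwell(.1)
    r.dwell(hold)
    f=r.current_contact_force()[2]-f0; z=r.current_ee_pos()[2]
    r.move_linear([x,y,ztop+.03],feed=.1)
    print('zc %.4f z %.4f sink %.1f mm f %.2f hit %s t %.1f'%(zc,z,1e3*(zc-z),f,hit,r.current_time()))
    return zc-z,f
E
python3 - <<'E'
from h import *
import json
p=wshot()
K=[ray(p,uv,.125)[:2].tolist() for uv in ((320,81),(313,173),(319,258))]
print(np.round(K,4)); json.dump(K,open('k.json','w'))
command_gripper(0.0,40)
x,y=K[0]; r.movep([x,y,.16],QX)
push(x,y,.125,.2)
E
```

```text
[[ 0.5032  0.0799]
 [ 0.4983 -0.0255]
 [ 0.5098 -0.1371]]
  z 0.1074 f 10.76
  z 0.1089 f 10.23
zc 0.1234 z 0.1089 sink 14.5 mm f 10.58 hit True t 8.7
```

```bash
python3 - <<'E'
from h import *
x,y=.4985,-.0275; r.move_linear([x,y,.16],feed=.2)
push(x,y,.125,.2)
r.move_linear([.51,-.09,.26],feed=.25)
p=wshot(); save(p,'w2.png')
for k in ['pump_k','pump_k_mid','pump_k_knob']:
    for d in cams.tip_of(p,k)[:3]: print(k,round(d['conf'],2),ww(p,d['position']).round(4))
E
```

```text
z 0.1137 f 10.50
  z 0.1147 f 8.70
  z 0.1140 f 10.63
  z 0.1151 f 9.29
zc 0.1235 z 0.1150 sink 8.5 mm f 8.71 hit True t 13.5
pump_k 0.92 [ 0.4991 -0.0311  0.0021]
pump_k 0.71 [ 0.5143 -0.144   0.0031]
pump_k_mid 0.62 [ 0.4985 -0.0281  0.0649]
pump_k_knob 0.67 [ 0.5134 -0.146   0.0633]
pump_k_knob 0.6 [ 0.4991 -0.03    0.1231]
```

View pics/w2.png

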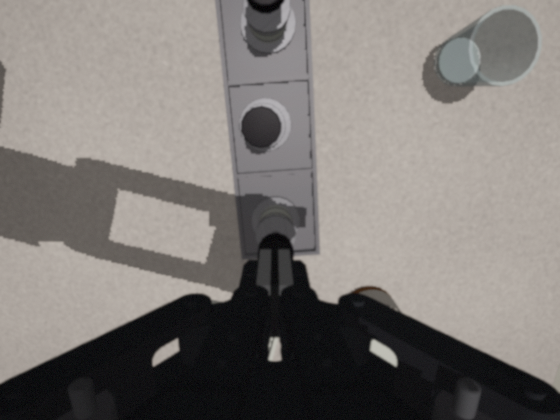

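```bash
python3 - <<'E'
from h import *
x,y=.512,-.144; r.move_linear([x,y,.16],feed=.2)
push(x,y,.125,.2)
# look at the left pump and dish: open gripper on the way
x,y=.5032,.0799
r.move_linear([.45,.0,.3],feed=.3)
command_gripper(.085)
r.move_linear([.48,.06,.28],feed=.2)
p=wshot()
for k in ['pump_k','pump_k_mid','pump_k_knob']:
    for d in cams.tip_of(p,k)[:3]: print(k,round(d['conf'],2),ww(p,d['position']).round(4))
save(p,'w3.png')
print(r.current_time())
E
```

```text
z 0.1182 f 11.17
  z 0.1194 f 9.10
  z 0.1196 f 8.60
  z 0.1196 f 8.83
zc 0.1238 z 0.1197 sink 4.1 mm f 8.51 hit True t 19.0
pump_k 0.83 [ 0.514  -0.1432  0.0046]
pump_k 0.65 [ 0.5004 -0.0268  0.0007]
pump_k 0.58 [0.502  0.0795 0.0027]
pump_k_mid 0.64 [ 0.496  -0.0267  0.0608]
pump_k_mid 0.51 [ 0.5137 -0.1436  0.0046]
pump_k_knob 0.84 [ 0.4999 -0.028   0.1214]
21.3167
```

View pics/w3.png

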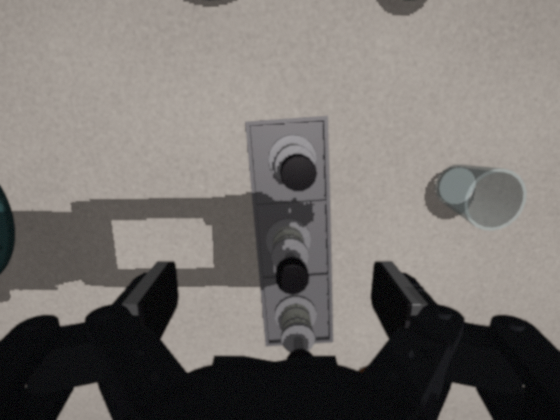

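```bash
cat >> h.py <<'E'
ZG=.092; C=.06
def pick(x,y):
    r.move_linear([x,y,ZG+.07],feed=.25); r.move_linear([x,y,ZG],feed=.12)
    command_gripper(.02,40); print('open',r.current_opening(),'F',r.current_gripper_force())
    r.move_linear([x,y,ZG+C],feed=.1); print('held',r.current_opening(),r.current_gripper_force(),r.current_contact_force()[2])
def place(x,y):
    r.move_linear([x,y,ZG+C],feed=.2); r.dwell(.2)
    r.move_linear([x,y,ZG+.008],feed=.08)
    print('touch',r.move_linear([x,y,ZG-.002],feed=.015,force_limit=2.5),r.current_ee_pos()[2])
E
python3 - <<'E'
from h import *
pick(.5025,.0797)
p=wshot(); save(p,'w4.png')
place(.408,.331)
print(r.current_time())
E
```

```text
open 0.032893416282136316 F 39.466747641563416
held 0.03292966772479353 40.00516355037689 -3.8018389795180756
touch True 0.09171658498919784
27.0417
```

View pics/w4.png

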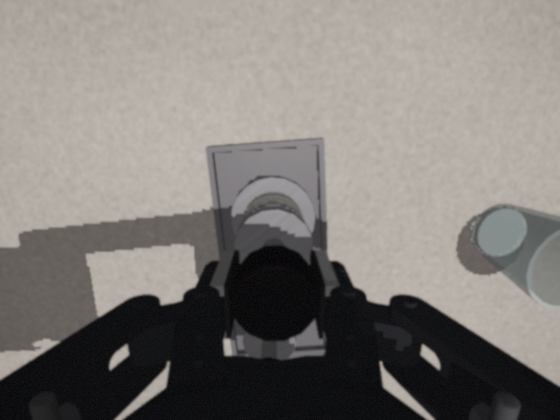

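```bash
python3 - <<'E'
from h import *
command_gripper(.085); r.move_linear([.408,.331,.2],feed=.12)
r.move_linear([.47,.02,.2],feed=.35)
pick(.513,-.1437)
place(.439,-.346)
command_gripper(.085); r.move_linear([.439,-.346,.18],feed=.12)
command_gripper(0.0)
p=cams.capture('top'); save(p,'t2.png')
for k in ['pump_k','pump_k_knob','tray_floor','dish_floor']:
    for d in cams.tip_of(p,k)[:3]: print(k,round(d['conf'],2),world(p,d['position']).round(4))
print(r.current_time())
E
```

```text
open 0.033099136886127804 F 39.43864703178406
held 0.033202473564588754 39.97663199901581 -3.4964994679736816
touch True 0.09171675916021908
pump_k 0.92 [ 0.4364 -0.3489  0.0009]
pump_k 0.87 [0.4085 0.3304 0.0008]
pump_k 0.61 [ 0.4996 -0.0274  0.0042]
pump_k_knob 0.43 [ 0.4974 -0.0256  0.1247]
pump_k_knob 0.16 [ 0.4331 -0.3468  0.0058]
tray_floor 0.7 [ 0.4364 -0.3491  0.0029]
dish_floor 0.97 [0.4061 0.3301 0.0026]
dish_floor 0.19 [ 0.4357 -0.3477  0.0056]
37.8
```

View pics/t2.png

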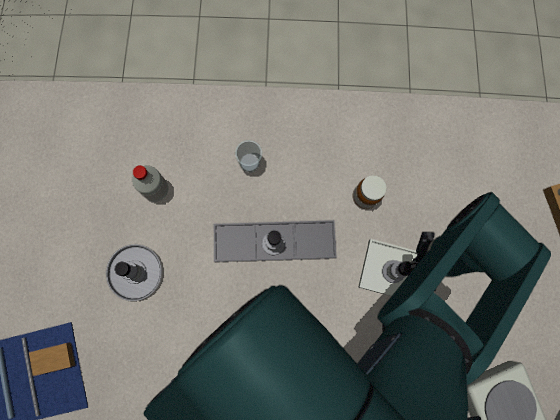

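```bash
python3 - <<'E'
from h import *
r.move_linear([.47,-.1,.22],feed=.35); r.move_linear([.408,.331,.17],feed=.35)
push(.408,.331,.125,.5,F=9.8)
r.move_linear([.47,.1,.2],feed=.35); r.move_linear([.439,-.346,.17],feed=.35)
push(.439,-.346,.125,.5,F=10.3)
r.move_linear([.439,-.346,.25],feed=.2)
p=cams.capture('scene'); save(p,'s2.png'); print(r.current_time())
E
```

```text
z 0.1074 f 10.84
  z 0.1092 f 9.34
zc 0.1231 z 0.1092 sink 13.9 mm f 10.70 hit True t 43.7
  z 0.1180 f 11.50
  z 0.1193 f 9.50
  z 0.1197 f 9.67
  z 0.1200 f 9.65
zc 0.1238 z 0.1204 sink 3.4 mm f 8.97 hit True t 50.3
50.95
```

View pics/s2.png

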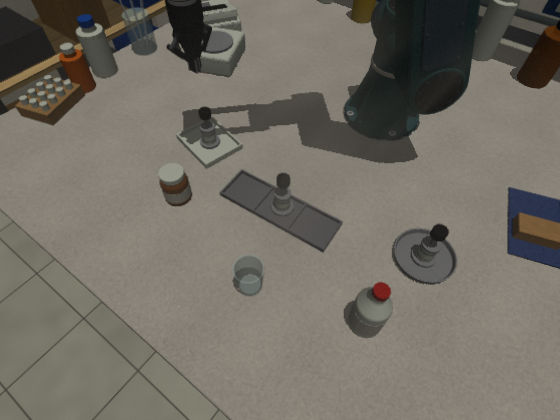

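```bash
python3 -c "
from h import *
print(r.finish_job())"
```

```text
the job is handed in; nothing more can be done
None
```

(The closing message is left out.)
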